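# Find the full kit carton and show it to the scanner

## Robot

A 6-joint arm with a two-finger parallel gripper is mounted at the origin on a cart in front of the work surface, level with it; the furniture and walls round the work are solid. World frame = base frame: x ahead of the robot, y to its left, z up, the work surface at z = 0. Lengths are in m, angles in rad, forces in N, time in s.
With the tool pointing down it reaches from about 0.4 to 0.925 m from the base axis. Payload 3.4 kg.
Tool frame: the origin (TCP) lies midway between the tips of the shut fingers; the grasp point (between the pads) lies env.grasp_offset behind it (env.grasp_offset is the distance from the TCP to the grasp point, in m); z points along the fingers, y is the line along which they close (so a half turn about z gives the same grasp; the last joint's range is limited). The gripper opens to 85 mm and grips with 20 to 120 N. Pads are 22 mm wide; open, the fingers measure 114 mm over their backs; the gripper's body (76 mm by 85 mm) begins 54 mm behind the grasp point. The pads swing forward as they close: fully open they stand 13 mm farther back than shut.
Start: joints at [-0.073, 0.307, 1.506, -0, 1.328, -0.073], TCP at [0.575, -0, 0.231] pointing down, gripper open.
Joint ranges: [-3.12, 3.12], [-1.05, 2.28], [0.14, 2.33], [-1.42, 4.57], [0.1, 2.73], [-2.68, 2.68]. Speed limits (rad/s): [2.57, 2.57, 3.14, 3.14, 3.14, 3.14].

## Interface

Orientations are given as a 3x3 rotation matrix whose columns are the frame's x, y, z axes.
In Python, from rig import env gives the robot as it stands. The module is installed in compiled form; this text tells all that it offers.
- The arm moves only by the tool move_arm, never from a script. Its argument "series" is a list of rows, each a list of 7 numbers: the gripper's target within -1 to 1 (shut at 1, half-way at 0, fully open at -1), then the shift along the tool's x, y, z in m, then the turn, a rotation vector about the tool's x, y, z in rad. In form: [[fingers, x, y, z, rx, ry, rz], ...]. A call has 1 to 8 rows; each row shifts and turns the commanded pose from where the row before left it, along the tool's axes as they then stand; what a row does not reach is not made up. A row lasts 1/12 s, in which the tool goes at most 41.7 mm and 7.16 degrees, less where a joint would pass 70% of its speed; a pose out of reach is approached as far as the arm can. A call with a gripper value outside its range is refused whole. The fingers move at their own pace and stop on an object; "newtons" is the grip in N (left out, the last holds). Time passes only in rows, so rows that do not move let the fingers close. It gives the time, the measured TCP pose, the force, the opening and the grip force at its end, in the units of the state.
- env.observe(): the state, without advancing time (a new reading comes with each control period).
- env.capture(name): name is "scene" or "side" or "wrist"; returns a dict with "image" (420x560x3 uint8, blue, green, red), "fx", "fy", "cx", "cy" (pixels), "camera_from_world" (4x4, takes a point from world to camera coordinates). Camera axes: x right, y up, looking along -z (the intrinsics and any distortion apply to the point x, -y, -z); pixel columns grow to the right and rows downward; lengths in m; the calibration is good to about 2 mm. A picture is of the moment at which its call begins. There is no depth.
- env.hand_in(): hands the job in; it is judged then, once.
The state is a dict: "clock": time; "qpos": joint angles; "joint_velocities": joint speeds; "joint_efforts": joint torques, N m; "tool_pos": TCP position; "tcp_rot": TCP orientation; "contact_force": force on the tool from outside, world axes, zero at the start; "moment": the same for the moment, N m; "finger_gap": finger opening in m; "grasp_force": force on a finger pad.
Only numpy, scipy, OpenCV 4.12 (cv2) and the standard library are available. Lean on these libraries where they do the work, as an engineer would, in place of code of your own. Each camera call takes 0.05 s, during which the arm holds its last target. There are 200 camera calls.

## Task

Three look-alike white kit cartons with a dark pink band stand on the bench: one is full, the other two are empty and much lighter. Find the full one by feeling its weight, then hold it level and still in the air just in front of the black barcode scanner, about a hand's height above the bench and with its middle about 17 cm from the middle of the scanner's foot, and finish while still holding it there for at least two seconds. The two empty cartons must be left standing flat on the bench; tip no carton over, do not bump the scanner, and leave the other things where they are.

Things in the scene. Friction and masses are not known exactly. Their poses are not given: they have to be found in the camera images.
- carton_a: one of three look-alike closed kit cartons, white with dark pink band, 62 (x) x 120 (y) x 55 (z) mm, firm (bears a 60 N grip across x); origin: centre of underside, z up. Full: 0.38-0.55 kg, empty: 0.07-0.1 kg, balanced about its middle; any of the three may be the full one. Stands on the bench, length about left to right, turned up to 0.4 rad
- carton_b: one of three look-alike closed kit cartons, white with dark pink band, 62 (x) x 120 (y) x 55 (z) mm, firm (bears a 60 N grip across x); origin: centre of underside, z up. Full: 0.38-0.55 kg, empty: 0.07-0.1 kg, balanced about its middle; any of the three may be the full one. Stands on the bench, length about left to right, turned up to 0.4 rad
- carton_c: one of three look-alike closed kit cartons, white with dark pink band, 62 (x) x 120 (y) x 55 (z) mm, firm (bears a 60 N grip across x); origin: centre of underside, z up. Full: 0.38-0.55 kg, empty: 0.07-0.1 kg, balanced about its middle; any of the three may be the full one. Stands on the bench, length about left to right, turned up to 0.4 rad
- scanner: black barcode scanner on a gooseneck stand, fixed to the bench, foot 90 mm across, 215 mm tall; origin: middle of its foot on the bench, z up; its head looks along its own -x and reaches 52 mm to -x of the origin, between 162 and 215 mm high, 60 mm wide; it stands at the left and looks to the right, more or less towards the cartons
- scan_spot (a point): the reading spot in front of the scanner: 170 mm from the scanner's origin along its own -x, 120 mm above the bench (an empty point in the air); the axes are the scanner's. The carton's middle belongs above or below or at this point, its underside about 100 mm above the bench
- wash_bottle: white bottle with a teal cap, 66 mm across, 153 mm tall, loose, a bystander to be left where it is; origin: centre of its underside, z up
- timer: white timer with a display and three buttons, 60 x 68 x 21 mm, loose, a bystander to be left where it is; origin: centre of its underside, z up
- tape: roll of beige tape lying flat, 75 mm across, 24 mm high, loose, a bystander to be left where it is; origin: centre of its underside, z up

How it is judged:
By the outcome, as a careful person would: the job done as asked, in the order asked, and still so for the second after the job is handed in, while the arm keeps its last pose, push and grip.
It also fails if it takes over 64 s, if anything falls off the work surface, if the arm or the gripper's body presses on something with over 40 N, if the wrist force passes 120 N, or if a joint passes its speed limit or range.

## Working session

There is one attempt and no reset: what is moved stays moved. The work goes in short steps, Python scripts to look and compute and a tool call to move; the robot and the scene stay as the last step left them, time stands still between calls to the robot, and variables do not carry over. Pictures are saved under pics/ and viewed, at most 11 in all, crops included, and the job is handed in when it is done.

Besides the shell and the picture viewer there is one more tool, called after "Call:" as name(argument=value, ...) on one line, values as JSON. move_arm: Moves the arm, as the interface text tells. Its arguments: {"type":"object","properties":{"series":{"type":"array","items":{"type":"array","items":{"type":"number"}}},"newtons":{"type":"number"}},"required":["series"]}

```bash
mkdir -p pics; python3 - <<'E'
from rig import env
import cv2,pickle
d={n:env.capture(n) for n in("scene","side")}
pickle.dump(d,open('c.pkl','wb'))
for n in d: cv2.imwrite(f'pics/{n}0.png',d[n]['image']); print(n,d[n]['camera_from_world'].round(3).tolist(),[d[n][k] for k in('fx','fy','cx','cy')],[k for k in d[n]])
o=env.observe();print(env.grasp_offset,o['tool_pos'],o['tcp_rot'],o['contact_force'],o['clock'])
E
```

```text
scene [[-0.826, -0.563, 0.019, 0.458], [0.401, -0.565, 0.721, -0.272], [-0.395, 0.603, 0.693, -1.113], [0.0, 0.0, 0.0, 1.0]] [407.048176117394, 407.048176117394, 283.09407794439426, 204.89387333615065] ['image', 'fx', 'fy', 'cx', 'cy', 'camera_from_world']
side [[0.902, -0.431, 0.021, -0.467], [0.168, 0.396, 0.903, -0.209], [-0.397, -0.811, 0.429, -0.836], [0.0, 0.0, 0.0, 1.0]] [380.91880545552476, 380.91880545552476, 278.0080262904275, 199.25036485865186] ['image', 'fx', 'fy', 'cx', 'cy', 'camera_from_world']
0.0187 [5.74369066e-01 1.44034622e-05 2.30475231e-01] [[-6.10843892e-06  9.99998279e-01 -1.85537576e-03]
 [ 9.99999993e-01  6.33247749e-06  1.20745201e-04]
 [ 1.20756743e-04 -1.85537501e-03 -9.99998271e-01]] [-0.26868679  0.42965664 -0.00647485] 0.1
```

View pics/scene0.png

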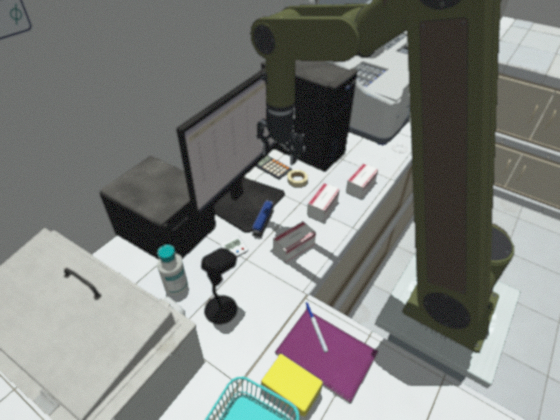

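View pics/side0.png

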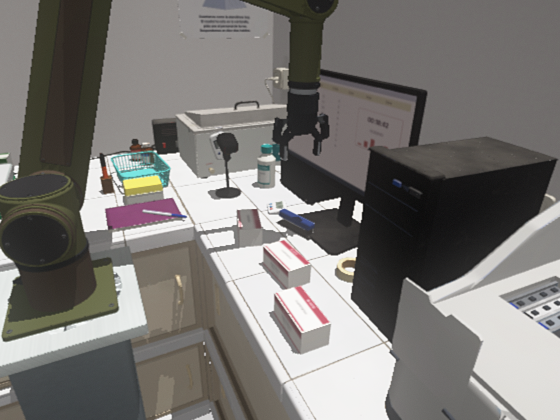

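The scene view shows cartons at about (295,240), (323,200) and (362,180), with the scanner foot at (221,309). In the side view the cartons are at (250,228), (287,262) and (302,318), with the foot at (229,192). I'll take enlarged crops to get the corners.

```bash
cat > h.py <<'E'
import numpy as np,cv2,pickle
from rig import env
def ray(c,u,v):
    M=c['camera_from_world'];R=M[:3,:3];o=-R.T@M[:3,3]
    return o,R.T@np.array([(u-c['cx'])/c['fx'],-(v-c['cy'])/c['fy'],-1])
def onz(c,u,v,z):
    o,d=ray(c,u,v);return o+d*(z-o[2])/d[2]
def proj(c,p):
    q=c['camera_from_world']@np.r_[p,1];return np.array([c['cx']+c['fx']*q[0]/-q[2],c['cy']-c['fy']*q[1]/-q[2]])
E
python3 - <<'E'
from h import *
d=pickle.load(open('c.pkl','rb'))
a=cv2.resize(d['scene']['image'][160:270,260:390],None,fx=6,fy=5.4,interpolation=cv2.INTER_CUBIC)
a=cv2.resize(d['scene']['image'][160:260,260:390],None,fx=6,fy=6,interpolation=cv2.INTER_CUBIC)
b=cv2.resize(d['side']['image'][200:355,225:345],None,fx=3.8,fy=3.8,interpolation=cv2.INTER_CUBIC)
cv2.imwrite('pics/a.png',a);cv2.imwrite('pics/b.png',b)
for n,u,v in(('scene',221,309),('side',229,192)): print(onz(d[n],u,v,0.01))
for n,l in(('scene',((295,233),(323,193),(362,174))),('side',((250,218),(287,250),(302,304)))):
  for u,v in l: print(n,onz(d[n],u,v,.055).round(3))
E
```

```text
[0.49825712 0.37375846 0.01      ]
[0.4997603 0.3560919 0.01     ]
scene [0.465 0.069 0.055]
scene [ 0.487 -0.134  0.055]
scene [ 0.425 -0.3    0.055]
side [0.465 0.073 0.055]
side [ 0.487 -0.112  0.055]
side [ 0.427 -0.295  0.055]
```

View pics/a.png

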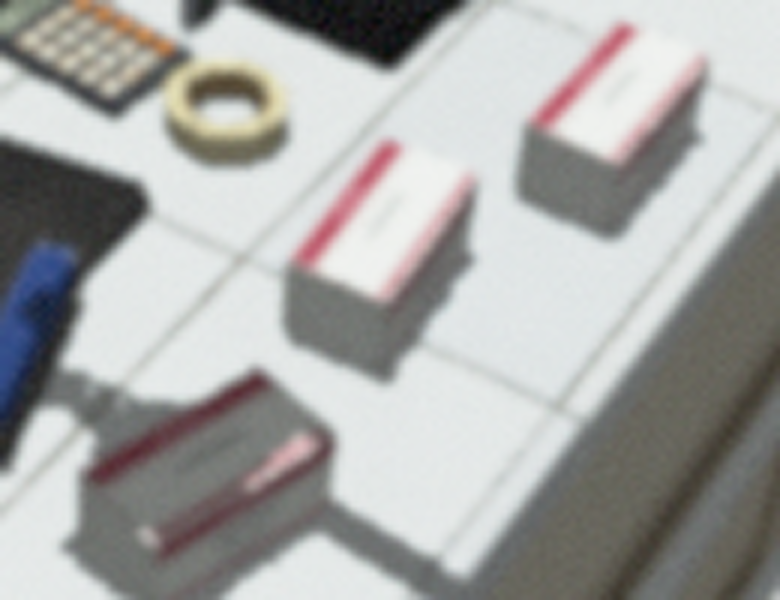

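View pics/b.png

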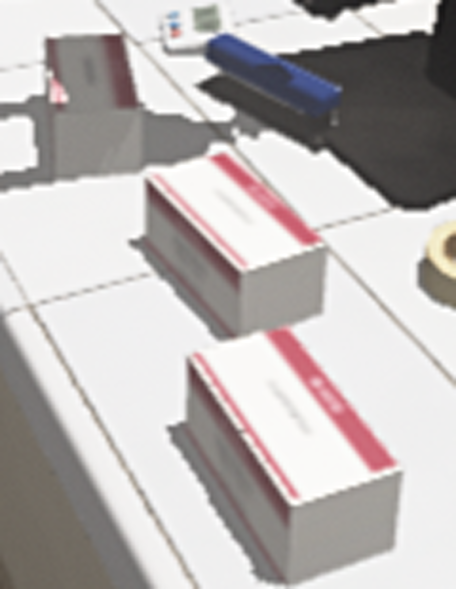

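The crops give the top corners of all three cartons. Next I'll compute their poses and crop the scanner from both views.

```bash
python3 - <<'E'
from h import *
d=pickle.load(open('c.pkl','rb'))
S={'A':[(260,370),(333,440),(160,557),(88,475)],'B':[(390,140),(475,180),(388,302),(297,262)],'C':[(625,22),(707,62),(618,163),(530,125)]}
D={'A':[(45,37),(123,33),(140,107),(52,108)],'B':[(217,152),(323,243),(243,270),(147,177)],'C':[(277,330),(400,467),(292,502),(190,355)]}
for n,T,k,o in(('scene',S,6,(260,160)),('side',D,3.8,(225,200))):
  for c in T:
    P=np.array([onz(d[n],(u+.5)/k-.5+o[0],(v+.5)/k-.5+o[1],.055)[:2] for u,v in T[c]])
    r=cv2.minAreaRect((P*1000).astype(np.float32))
    e=sorted([P[1]-P[0],P[2]-P[1]],key=np.linalg.norm); 
    E=[(P[1]-P[0]+P[2]-P[3])/2,(P[2]-P[1]+P[3]-P[0])/2];E.sort(key=np.linalg.norm);l=E[1]*np.sign(E[1][1]);s=E[0]*np.sign(E[0][0])
    print(n,c,P.mean(0).round(4),'len',np.linalg.norm(l).round(4),'yaw',np.arctan2(-l[0],l[1]).round(3),'w',np.linalg.norm(s).round(4),'yaw',np.arctan2(s[1],s[0]).round(3))
a=cv2.resize(d['scene']['image'][235:330,185:255],None,fx=6,fy=6,interpolation=cv2.INTER_CUBIC)
b=cv2.resize(d['side']['image'][125:205,200:250],None,fx=7.125,fy=7.125,interpolation=cv2.INTER_CUBIC)
im=np.hstack([a,b[:570]]);print(a.shape,b.shape);cv2.imwrite('pics/s.png',im)
E
```

```text
scene A [0.4589 0.0791] len 0.1146 yaw -0.262 w 0.0606 yaw -0.358
scene B [ 0.4755 -0.1238] len 0.1147 yaw 0.082 w 0.0556 yaw -0.002
scene C [ 0.4203 -0.2976] len 0.1156 yaw -0.02 w 0.0564 yaw -0.06
side A [0.4613 0.0754] len 0.112 yaw -0.298 w 0.0603 yaw -0.339
side B [ 0.4748 -0.1276] len 0.1167 yaw 0.102 w 0.0557 yaw 0.127
side C [ 0.4197 -0.3018] len 0.1155 yaw 0.017 w 0.0554 yaw -0.018
(570, 420, 3) (570, 356, 3)
```

View pics/s.png

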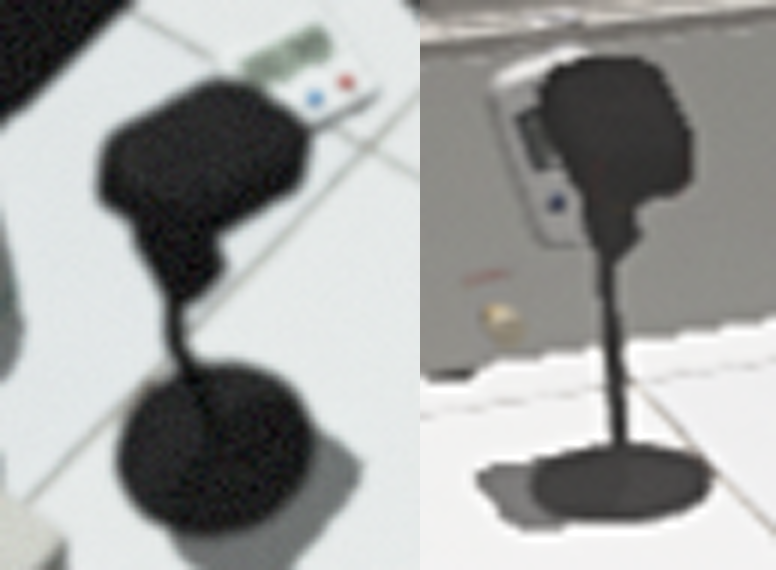

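```bash
python3 - <<'E'
from h import *
d=pickle.load(open('c.pkl','rb'))
sc=lambda u,v:((u+.5)/6-.5+185,(v+.5)/6-.5+235)
sd=lambda u,v:((u-420+.5)/7.125-.5+200,(v+.5)/7.125-.5+125)
# foot ellipses
for n,f,pts in(('scene',sc,[(118,447),(312,437),(215,535),(225,362)]),('side',sd,[(532,478),(712,478),(622,522),(622,445)])):
  P=[onz(d[n],*f(*p),.006) for p in pts];print(n,np.round(P,3)[:,:2].tolist(),((P[0]+P[1])/2).round(3),((P[2]+P[3])/2).round(3))
for z,l in((.215,[(115,140),(215,80)]),(.215,[(100,190),(215,80)]),(.165,[(195,235),(305,180)]),(.19,[(240,82),(308,135)])):
  P=[onz(d['scene'],*sc(*p),z)[:2] for p in l];e=P[1]-P[0];print(z,np.round(P,3).tolist(),np.linalg.norm(e),np.arctan2(e[1],e[0]))
for z,l in((.215,[(545,75),(650,60)]),(.19,[(545,110),(692,140)])):
  P=[onz(d['side'],*sd(*p),z)[:2] for p in l];print('side',np.round(P,3).tolist())
# reprojection of hypothesized head boxes for checks
E
```

```text
scene [[0.536, 0.398], [0.469, 0.345], [0.473, 0.406], [0.526, 0.337]] [0.503 0.371 0.006] [0.5   0.371 0.006]
side [[0.46, 0.386], [0.54, 0.352], [0.484, 0.321], [0.513, 0.407]] [0.5   0.369 0.006] [0.498 0.364 0.006]
0.215 [[0.521, 0.381], [0.509, 0.336]] 0.04650623986969794 -1.8256415608952508
0.215 [[0.509, 0.402], [0.509, 0.336]] 0.06616027927513145 -1.5718192967663076
0.165 [[0.495, 0.372], [0.476, 0.325]] 0.04983396677155813 -1.948021299338542
0.19 [[0.516, 0.316], [0.476, 0.321]] 0.04031510765359868 3.0048514095989427
side [[0.468, 0.357], [0.52, 0.364]]
side [[0.475, 0.386], [0.522, 0.317]]
```

The scanner's foot is near (0.500, 0.369) and it looks along about -1.8 rad. I'll move above carton A at (0.460, 0.077), yaw -0.31.

Call:
move_arm(series=[[-1, 0.019, -0.0285, 0, 0, 0, 0], [-1, 0.019, -0.0285, 0, 0, 0, 0], [-1, 0.019, -0.0285, 0, 0, 0, 0], [-1, 0.02, -0.0285, 0, 0, 0, 0], [-1, 0, 0, 0.02, 0, 0, 0.103], [-1, 0, 0, 0.02, 0, 0, 0.103], [-1, 0, 0, 0.02, 0, 0, 0.103], [-1, 0, 0, 0, 0, 0, 0]], newtons=40)

```text
clock: 0.77
tool_pos: [0.4575, 0.0769, 0.1681]
tcp_rot: [[0.306, 0.952, -0.008], [0.952, -0.306, -0.001], [-0.003, -0.007, -1.0]]
contact_force: [-1.4, 0.3, -0.1]
finger_gap: 0.0854
grasp_force: 0.0
```

```bash
python3 - <<'E'
from h import *
c=env.capture('wrist');s=env.capture('scene');pickle.dump((c,s),open('w1.pkl','wb'))
cv2.imwrite('pics/w1.png',c['image'])
o=env.observe();print(o['tool_pos'],o['tcp_rot'].round(3).tolist(),o['contact_force'],o['clock'])
for psi in(-.31,):
  R=np.array([[np.cos(psi),-np.sin(psi)],[np.sin(psi),np.cos(psi)]])
  for q in((.031,.06),(.031,-.06),(-.031,-.06),(-.031,.06)): print(proj(c,np.r_[R@q+[.46,.077],.055]).round(0))
M=c['camera_from_world'];print(-M[:3,:3].T@M[:3,3],-M[2,:3])
E
```

```text
[0.46027018 0.07694484 0.17084972] [[0.301, 0.954, -0.002], [0.954, -0.301, -0.0], [-0.001, -0.002, -1.0]] [0.88838301 0.71354648 0.1153274 ] 0.8667
[326. 128.]
[321. 277.]
[246. 276.]
[242. 128.]
[0.48073689 0.14356989 0.3091766 ] [-0.09130263 -0.26129059 -0.96093239]
```

View pics/w1.png

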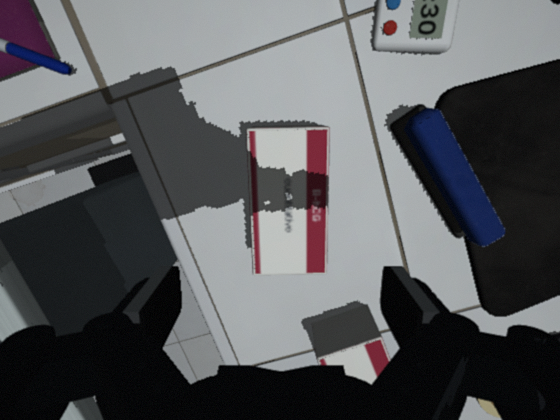

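The wrist view shows carton A's top with corners at (249,128), (329,130), (327,274) and (255,273). That's about 6 px (4 mm) right of my prediction, and the yaw is good, so I'll shift and descend.

Call:
move_arm(series=[[-1, 0, 0.004, 0.03, 0, 0, 0], [-1, 0, 0, 0.035, 0, 0, 0], [-1, 0, 0, 0.035, 0, 0, 0], [-1, 0, 0, 0.035, 0, 0, 0], [-1, 0, 0, 0.022, 0, 0, 0], [-1, 0, 0, 0, 0, 0, 0], [0.5, 0, 0, 0, 0, 0, 0], [0.5, 0, 0, 0, 0, 0, 0]], newtons=40)

```text
clock: 1.53
tool_pos: [0.4665, 0.0758, 0.0157]
tcp_rot: [[0.303, 0.953, 0.002], [0.953, -0.303, 0.0], [0.001, 0.002, -1.0]]
contact_force: [-0.8, -0.2, 0.6]
finger_gap: 0.0636
grasp_force: 0.6
```

Call:
move_arm(series=[[1, 0, 0, 0, 0, 0, 0], [1, 0, 0, 0, 0, 0, 0], [1, 0, 0, 0, 0, 0, 0], [1, 0, 0, 0, 0, 0, 0]])

```text
clock: 1.87
tool_pos: [0.4665, 0.0759, 0.016]
tcp_rot: [[0.304, 0.953, 0.004], [0.953, -0.304, 0.0], [0.001, 0.004, -1.0]]
contact_force: [-0.7, -0.8, 7.7]
finger_gap: 0.0617
grasp_force: 45.3
```

Gripped. Now lift 30 mm and let the arm settle.

Call:
move_arm(series=[[1, 0, 0, -0.01, 0, 0, 0], [1, 0, 0, -0.01, 0, 0, 0], [1, 0, 0, -0.01, 0, 0, 0], [1, 0, 0, 0, 0, 0, 0], [1, 0, 0, 0, 0, 0, 0], [1, 0, 0, 0, 0, 0, 0], [1, 0, 0, 0, 0, 0, 0], [1, 0, 0, 0, 0, 0, 0]])

```text
clock: 2.53
tool_pos: [0.4643, 0.0757, 0.0438]
tcp_rot: [[0.304, 0.953, -0.001], [0.953, -0.304, -0.0], [-0.0, -0.001, -1.0]]
contact_force: [-0.5, 0.4, -1.1]
finger_gap: 0.0617
grasp_force: 44.4
```

Call:
move_arm(series=[[1, 0, 0, 0, 0, 0, 0], [1, 0, 0, 0, 0, 0, 0], [1, 0, 0, 0, 0, 0, 0]])

```text
clock: 2.78
tool_pos: [0.4647, 0.0757, 0.044]
tcp_rot: [[0.304, 0.953, -0.001], [0.953, -0.304, -0.0], [-0.0, -0.001, -1.0]]
contact_force: [0.0, -0.2, -1.7]
finger_gap: 0.0614
grasp_force: 44.4
```

The force is only about -1.1 to -1.7 N, so A is empty. Setting it back down.

Call:
move_arm(series=[[1, 0, 0, 0.012, 0, 0, 0], [1, 0, 0, 0.01, 0, 0, 0], [1, 0, 0, 0.004, 0, 0, 0], [1, 0, 0, 0.002, 0, 0, 0], [1, 0, 0, 0.0, 0, 0, 0], [1, 0, 0, 0, 0, 0, 0]])

```text
clock: 3.28
tool_pos: [0.465, 0.0758, 0.0165]
tcp_rot: [[0.304, 0.953, 0.0], [0.953, -0.304, 0.0], [0.0, 0.0, -1.0]]
contact_force: [-0.0, -0.3, -1.0]
finger_gap: 0.0615
grasp_force: 44.3
```

Call:
move_arm(series=[[1, 0, 0, 0.001, 0, 0, 0], [1, 0, 0, 0.0, 0, 0, 0], [0, 0, 0, 0, 0, 0, 0], [-1, 0, 0, 0, 0, 0, 0], [-1, 0, 0, 0, 0, 0, 0], [-1, 0, 0, 0, 0, 0, 0], [-1, 0, 0, 0, 0, 0, 0], [-1, 0, 0, -0.01, 0, 0, 0]])

```text
clock: 3.95
tool_pos: [0.4636, 0.0757, 0.0241]
tcp_rot: [[0.304, 0.953, -0.003], [0.953, -0.304, -0.0], [-0.001, -0.003, -1.0]]
contact_force: [0.2, 0.1, 0.2]
finger_gap: 0.0855
grasp_force: 0.0
```

Call:
move_arm(series=[[-1, 0, 0, -0.03, 0, 0, 0], [-1, 0, 0, -0.035, 0, 0, 0], [-1, 0, 0, -0.035, 0, 0, 0], [-1, 0, 0, -0.035, 0, 0, -0.1], [-1, 0, 0, 0, 0, 0, -0.11], [-1, 0, 0, 0, 0, 0, -0.1], [-1, 0, 0, 0, 0, 0, -0.1], [-1, 0, 0, 0, 0, 0, 0]])

```text
clock: 4.62
tool_pos: [0.4647, 0.0758, 0.1606]
tcp_rot: [[-0.103, 0.995, 0.0], [0.995, 0.103, 0.0], [0.0, 0.0, -1.0]]
contact_force: [-0.5, 0.7, -0.8]
finger_gap: 0.0855
grasp_force: 0.0
```

Moving to carton B.

Call:
move_arm(series=[[-1, -0.034, -0.001, 0, 0, 0, 0], [-1, -0.034, -0.001, 0, 0, 0, 0], [-1, -0.034, -0.001, 0, 0, 0, 0], [-1, -0.034, -0.001, 0, 0, 0, 0], [-1, -0.034, -0.001, 0, 0, 0, 0], [-1, -0.033, -0.001, 0, 0, 0, 0], [-1, 0, 0, 0, 0, 0, 0], [-1, 0, 0, 0, 0, 0, 0]])

```text
clock: 5.28
tool_pos: [0.4793, -0.1285, 0.1598]
tcp_rot: [[-0.095, 0.996, -0.001], [0.996, 0.095, 0.0], [0.0, -0.001, -1.0]]
contact_force: [0.5, 0.3, -0.8]
finger_gap: 0.0858
grasp_force: 0.0
```

```bash
python3 - <<'E'
from h import *
c=env.capture('wrist');s=env.capture('scene');d=env.capture('side');pickle.dump((c,s,d),open('w2.pkl','wb'))
cv2.imwrite('pics/w2.png',c['image'])
o=env.observe();print(o['tool_pos'],o['clock'])
psi=.1
R=np.array([[np.cos(psi),-np.sin(psi)],[np.sin(psi),np.cos(psi)]])
for q in((.031,.06),(.031,-.06),(-.031,-.06),(-.031,.06)): print(proj(c,np.r_[R@q+[.48,-.127],.055]).round(0))
E
```

```text
[ 0.47868485 -0.12583424  0.15988269] 5.4333
[324. 128.]
[319. 281.]
[243. 281.]
[237. 128.]
```

View pics/w2.png

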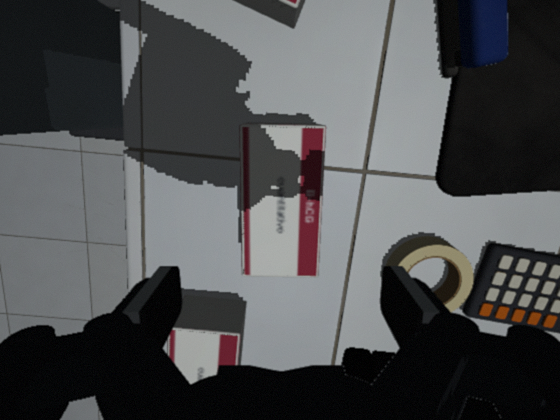

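Carton B's top has corners at (241,126), (326,126), (320,277) and (243,276), matching the prediction. Descend, grip and lift.

Call:
move_arm(series=[[-1, -0.001, 0.001, 0.035, 0, 0, 0], [-1, 0, 0, 0.035, 0, 0, 0], [-1, 0, 0, 0.035, 0, 0, 0], [-1, 0, 0, 0.03, 0, 0, 0], [-1, 0, 0, 0.01, 0, 0, 0], [1, 0, 0, 0, 0, 0, 0], [1, 0, 0, 0, 0, 0, 0], [1, 0, 0, 0, 0, 0, 0]])

```text
clock: 6.1
tool_pos: [0.4811, -0.1271, 0.0162]
tcp_rot: [[-0.102, 0.995, 0.001], [0.995, 0.102, -0.0], [-0.0, 0.001, -1.0]]
contact_force: [-0.2, -0.3, -0.4]
finger_gap: 0.0615
grasp_force: 44.2
```

Call:
move_arm(series=[[1, 0, 0, 0, 0, 0, 0], [1, 0, 0, 0, 0, 0, 0], [1, 0, 0, -0.01, 0, 0, 0], [1, 0, 0, -0.01, 0, 0, 0], [1, 0, 0, -0.01, 0, 0, 0], [1, 0, 0, 0, 0, 0, 0], [1, 0, 0, 0, 0, 0, 0], [1, 0, 0, 0, 0, 0, 0]])

```text
clock: 6.77
tool_pos: [0.4805, -0.1277, 0.0455]
tcp_rot: [[-0.101, 0.995, 0.001], [0.995, 0.101, -0.0], [-0.0, 0.001, -1.0]]
contact_force: [0.7, 0.3, -0.6]
finger_gap: 0.0613
grasp_force: 44.2
```

Call:
move_arm(series=[[1, 0, 0, 0, 0, 0, 0], [1, 0, 0, 0, 0, 0, 0], [1, 0, 0, 0, 0, 0, 0]])

```text
clock: 7.02
tool_pos: [0.48, -0.1276, 0.0448]
tcp_rot: [[-0.101, 0.995, -0.001], [0.995, 0.101, 0.0], [0.0, -0.001, -1.0]]
contact_force: [-0.8, 0.0, -0.9]
finger_gap: 0.062
grasp_force: 44.2
```

B is empty too at about 0.8 N. Set it down and go to C.

Call:
move_arm(series=[[1, 0, 0, 0.012, 0, 0, 0], [1, 0, 0, 0.01, 0, 0, 0], [1, 0, 0, 0.005, 0, 0, 0], [1, 0, 0, 0.002, 0, 0, 0], [1, 0, 0, 0.001, 0, 0, 0], [1, 0, 0, 0, 0, 0, 0], [0, 0, 0, 0, 0, 0, 0], [-1, 0, 0, 0, 0, 0, 0]])

```text
clock: 7.68
tool_pos: [0.4808, -0.1279, 0.0155]
tcp_rot: [[-0.101, 0.995, 0.001], [0.995, 0.101, -0.0], [-0.0, 0.001, -1.0]]
contact_force: [-0.7, 1.1, 0.7]
finger_gap: 0.0721
grasp_force: 0.0
```

Call:
move_arm(series=[[-1, 0, 0, 0, 0, 0, 0], [-1, 0, 0, 0, 0, 0, 0], [-1, 0, 0, 0, 0, 0, 0], [-1, 0, 0, -0.01, 0, 0, 0], [-1, 0, 0, -0.03, 0, 0, 0], [-1, 0, 0, -0.035, 0, 0, 0], [-1, 0, 0, -0.035, 0, 0, 0], [-1, 0, 0, -0.035, 0, 0, 0.1]])

```text
clock: 8.35
tool_pos: [0.4799, -0.1275, 0.1617]
tcp_rot: [[-0.0, 1.0, -0.001], [1.0, 0.0, 0.0], [0.0, -0.001, -1.0]]
contact_force: [-0.0, -0.9, -0.3]
finger_gap: 0.0852
grasp_force: 0.0
```

Call:
move_arm(series=[[-1, -0.0345, -0.011, 0, 0, 0, 0], [-1, -0.0345, -0.011, 0, 0, 0, 0], [-1, -0.0345, -0.011, 0, 0, 0, 0], [-1, -0.0345, -0.011, 0, 0, 0, 0], [-1, -0.0345, -0.011, 0, 0, 0, 0], [-1, 0, 0, 0, 0, 0, 0], [-1, 0, 0, 0, 0, 0, 0]])

```text
clock: 8.93
tool_pos: [0.4249, -0.3021, 0.1603]
tcp_rot: [[0.003, 1.0, 0.0], [1.0, -0.003, -0.0], [-0.0, 0.0, -1.0]]
contact_force: [-1.3, 0.4, 1.3]
finger_gap: 0.0854
grasp_force: 0.0
```

```bash
python3 - <<'E'
from h import *
c=env.capture('wrist')
cv2.imwrite('pics/w3.png',c['image'])
o=env.observe();print(o['tool_pos'],o['clock'])
psi=0
for q in((.031,.06),(.031,-.06),(-.031,-.06),(-.031,.06)): print(proj(c,np.r_[np.array(q)+[.425,-.3],.055]).round(0))
E
```

```text
[ 0.42503758 -0.30051467  0.1600711 ] 8.9833
[323. 127.]
[318. 280.]
[242. 280.]
[236. 127.]
```

View pics/w3.png

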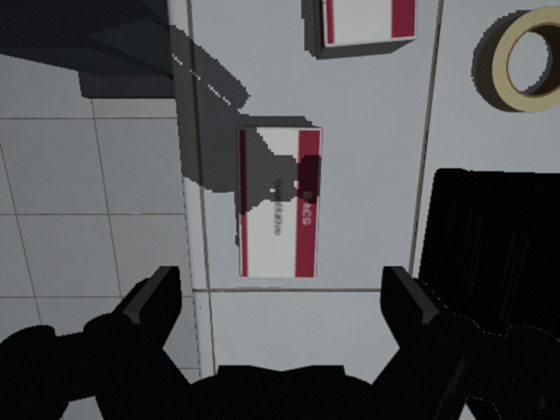

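Carton C's corners are at (239,128), (323,128), (319,278) and (240,278), well aligned. Grip and lift.

Call:
move_arm(series=[[-1, 0, 0, 0.035, 0, 0, 0], [-1, 0, 0, 0.035, 0, 0, 0], [-1, 0, 0, 0.035, 0, 0, 0], [-1, 0, 0, 0.03, 0, 0, 0], [-1, 0, 0, 0.01, 0, 0, 0], [1, 0, 0, 0, 0, 0, 0], [1, 0, 0, 0, 0, 0, 0], [1, 0, 0, 0, 0, 0, 0]], newtons=50)

```text
clock: 9.65
tool_pos: [0.4262, -0.3001, 0.0166]
tcp_rot: [[-0.002, 1.0, 0.001], [1.0, 0.002, -0.001], [-0.001, 0.001, -1.0]]
contact_force: [0.2, 0.4, -4.1]
finger_gap: 0.0612
grasp_force: 56.9
```

Call:
move_arm(series=[[1, 0, 0, 0, 0, 0, 0], [1, 0, 0, 0, 0, 0, 0], [1, 0, 0, -0.01, 0, 0, 0], [1, 0, 0, -0.015, 0, 0, 0], [1, 0, 0, -0.015, 0, 0, 0], [1, 0, 0, 0, 0, 0, 0], [1, 0, 0, 0, 0, 0, 0], [1, 0, 0, 0, 0, 0, 0]])

```text
clock: 10.32
tool_pos: [0.4254, -0.3002, 0.0555]
tcp_rot: [[-0.001, 1.0, 0.0], [1.0, 0.001, -0.0], [-0.0, 0.0, -1.0]]
contact_force: [-0.3, -0.6, -4.9]
finger_gap: 0.0617
grasp_force: 56.9
```

Call:
move_arm(series=[[1, 0, 0, 0, 0, 0, 0], [1, 0, 0, 0, 0, 0, 0], [1, 0, 0, 0, 0, 0, 0]])

```text
clock: 10.57
tool_pos: [0.4251, -0.2999, 0.0546]
tcp_rot: [[-0.001, 1.0, -0.001], [1.0, 0.001, 0.001], [0.001, -0.001, -1.0]]
contact_force: [-0.0, 0.7, -4.2]
finger_gap: 0.0613
grasp_force: 56.9
```

C weighs about 4.5 N, so it is the full one. I'll carry it up and over, high enough for the wrist camera to check the scanner's heading from above.

Call:
move_arm(series=[[1, 0.02, 0, -0.02, 0, 0, 0], [1, 0.033, 0.002, -0.023, 0, 0, 0], [1, 0.033, 0.002, -0.023, 0, 0, 0], [1, 0.033, 0.002, -0.023, 0, 0, 0], [1, 0.033, 0.002, -0.023, 0, 0, 0], [1, 0.033, 0.002, -0.023, 0, 0, 0], [1, 0.033, 0.002, -0.023, 0, 0, 0], [1, 0.033, 0.002, -0.023, 0, 0, 0]])

```text
clock: 11.23
tool_pos: [0.4384, -0.0476, 0.2369]
tcp_rot: [[-0.001, 1.0, -0.001], [1.0, 0.001, 0.0], [0.0, -0.001, -1.0]]
contact_force: [1.4, -0.2, -5.0]
finger_gap: 0.0611
grasp_force: 57.7
```

Call:
move_arm(series=[[1, 0.033, 0.003, -0.023, 0, 0, 0], [1, 0.033, 0.003, -0.023, 0, 0, 0], [1, 0.033, 0.003, -0.023, 0, 0, 0], [1, 0.033, 0.003, -0.023, 0, 0, 0], [1, 0.033, 0.003, -0.023, 0, 0, 0], [1, 0.033, 0.003, -0.023, 0, 0, 0], [1, 0.033, 0.003, -0.023, 0, 0, 0], [1, 0.02, 0, -0.02, 0, 0, 0]])

```text
clock: 11.9
tool_pos: [0.46, 0.2051, 0.4179]
tcp_rot: [[-0.003, 1.0, -0.0], [1.0, 0.003, 0.002], [0.002, -0.0, -1.0]]
contact_force: [1.0, 0.9, -4.4]
finger_gap: 0.0616
grasp_force: 57.8
```

Call:
move_arm(series=[[1, 0, 0, 0, 0, 0, 0], [1, 0, 0, 0, 0, 0, 0], [1, 0, 0, 0, 0, 0, 0]])

```text
clock: 12.15
tool_pos: [0.4593, 0.2012, 0.4159]
tcp_rot: [[-0.001, 1.0, -0.003], [1.0, 0.001, -0.002], [-0.002, -0.003, -1.0]]
contact_force: [0.8, -0.1, -5.6]
finger_gap: 0.0616
grasp_force: 57.5
```

```bash
python3 - <<'E'
from h import *
c=env.capture('wrist');pickle.dump(c,open('w4.pkl','wb'))
o=env.observe();print(o['tool_pos'],o['tcp_rot'].round(3).tolist(),o['finger_gap'],o['clock'])
for p in((.5,.369,0),(.5,.369,.19),(.49,.318,.19)):print(proj(c,np.array(p)))
cv2.imwrite('pics/w4.png',c['image'])
E
```

```text
[0.45919004 0.20078992 0.41557976] [[-0.0, 1.0, -0.003], [1.0, 0.0, -0.002], [-0.002, -0.003, -1.0]] 0.06181027649780635 12.2
[307.87719508  47.81809164]
[322.62143691  10.17223508]
[310.92911331  66.98245052]
```

View pics/w4.png

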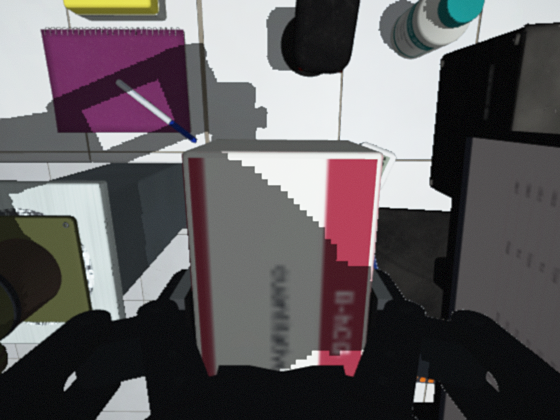

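The wrist view shows the scanner head at the top, about columns 297–357 and rows 0–75. I'll extract its right and front edges.

```bash
python3 - <<'E'
from h import *
c=pickle.load(open('w4.pkl','rb'));g=cv2.cvtColor(c['image'],cv2.COLOR_BGR2GRAY)
R=[]
for v in range(2,60,4):
  u=np.where(g[v,320:380]>90)[0];R.append((320+u[0]-.5,v))
print(R)
for z in(.165,.19,.215):
  P=np.array([onz(c,*r,z)[:2] for r in R]);e=cv2.fitLine(P.astype(np.float32),cv2.DIST_HUBER,0,.01,.01).ravel();e*= -np.sign(e[1])if 0 else 1
  print(z,P[0],P[-1],np.arctan2(-abs(e[1]),-e[0]*np.sign(e[1])))
F=[]
for u in range(300,348,4):
  v=np.where(g[40:110,u]>90)[0];F.append((u,40+v[0]-.5))
print(F)
P=np.array([onz(c,*r,.175)[:2] for r in F]);print(P.round(4).tolist())
cv2.imwrite('pics/w4c.png',cv2.resize(cv2.convertScaleAbs(c['image'][0:90,270:370],alpha=3),None,fx=6,fy=6))
E
```

```text
[(np.float64(359.5), 2), (np.float64(358.5), 6), (np.float64(357.5), 10), (np.float64(357.5), 14), (np.float64(356.5), 18), (np.float64(355.5), 22), (np.float64(355.5), 26), (np.float64(354.5), 30), (np.float64(353.5), 34), (np.float64(353.5), 38), (np.float64(352.5), 42), (np.float64(352.5), 46), (np.float64(351.5), 50), (np.float64(350.5), 54), (np.float64(349.5), 58)]
0.165 [0.54035398 0.38313629] [0.53312652 0.33013542] -1.6945496
0.19 [0.5352567  0.37600639] [0.52849012 0.32638519] -1.6945554
0.215 [0.53015943 0.36887649] [0.52385371 0.32263495] -1.6945466
[(300, np.float64(74.5)), (304, np.float64(75.5)), (308, np.float64(75.5)), (312, np.float64(75.5)), (316, np.float64(75.5)), (320, np.float64(73.5)), (324, np.float64(72.5)), (328, np.float64(72.5)), (332, np.float64(72.5)), (336, np.float64(72.5)), (340, np.float64(72.5)), (344, np.float64(67.5))]
[[0.4798, 0.3125], [0.4841, 0.3115], [0.4883, 0.3115], [0.4926, 0.3116], [0.4968, 0.3116], [0.501, 0.3135], [0.5052, 0.3145], [0.5094, 0.3145], [0.5136, 0.3145], [0.5178, 0.3145], [0.5221, 0.3145], [0.526, 0.3194]]
```

View pics/w4c.png

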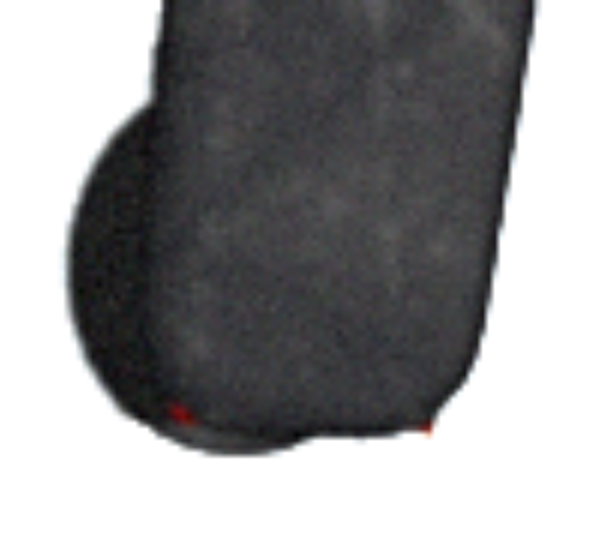

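```bash
python3 - <<'E'
from h import *
c=pickle.load(open('w4.pkl','rb'))
for z in(.19,.215):
  L=[onz(c,270+x/6,y/6,z)[:2] for x,y in((163,3),(150,290))];R=[onz(c,270+x/6,y/6,z)[:2] for x,y in((534,3),(490,290))]
  for P in(L,R): print(z,P,np.arctan2(*(P[1]-P[0])[::-1]))
  m=[(l+r)/2 for l,r in zip(L,R)];e=(m[1]-m[0]);print('mid',m,np.arctan2(e[1],e[0]), 'x at y=.369',m[0][0]+(.369-m[0][1])*e[0]/e[1])
d=pickle.load(open('c.pkl','rb'))['scene']
E
```

```text
0.19 [array([0.47521434, 0.37725338]), array([0.47367537, 0.33520601])] -1.6073806636609684
0.19 [array([0.53469213, 0.37727991]), array([0.53013742, 0.3352485 ])] -1.6787394951650398
mid [array([0.50495323, 0.37726665]), array([0.5019064 , 0.33522726])] -1.6431455336974505 x at y=.369 0.5043541011502938
0.215 [array([0.4742065 , 0.37003855]), array([0.47277236, 0.330855  ])] -1.6073806636609673
0.215 [array([0.5296333 , 0.37006327]), array([0.52538882, 0.33089459])] -1.6787394951650412
mid [array([0.5019199 , 0.37005091]), array([0.49908059, 0.33087479])] -1.6431455336974505 x at y=.369 0.5018437380145867
```

The scanner's heading is -1.643 rad and its origin is (0.501, 0.369), which puts the spot at (0.489, 0.200). TCP target is z ≈ 0.116 with a slight yaw of +0.07.

Call:
move_arm(series=[[1, 0, 0.01, 0.02, 0, 0, 0], [1, 0, 0.01, 0.03, 0, 0, 0], [1, 0, 0.01, 0.03, 0, 0, 0], [1, 0, 0, 0.035, 0, 0, 0], [1, 0, 0, 0.035, 0, 0, 0], [1, 0, 0, 0.035, 0, 0, 0], [1, 0, 0, 0.035, 0, 0, 0], [1, 0, 0, 0.03, 0, 0, 0]])

```text
clock: 12.87
tool_pos: [0.488, 0.1996, 0.164]
tcp_rot: [[0.001, 1.0, -0.004], [1.0, -0.001, -0.002], [-0.002, -0.004, -1.0]]
contact_force: [0.5, -0.3, -5.2]
finger_gap: 0.0611
grasp_force: 57.5
```

Call:
move_arm(series=[[1, 0, 0, 0.025, 0, 0, 0.035], [1, 0, 0, 0.018, 0, 0, 0.035], [1, 0, 0, 0.006, 0, 0, 0], [1, 0, 0, 0, 0, 0, 0], [1, 0, 0, 0, 0, 0, 0], [1, 0, 0, 0, 0, 0, 0]])

```text
clock: 13.37
tool_pos: [0.4913, 0.2017, 0.1195]
tcp_rot: [[0.069, 0.998, 0.002], [0.998, -0.069, 0.001], [0.001, 0.002, -1.0]]
contact_force: [-0.1, 0.4, -4.0]
finger_gap: 0.061
grasp_force: 57.4
```

```bash
python3 - <<'E'
from h import *
o=env.observe();print(o['tool_pos'],o['tcp_rot'].round(3).tolist(),o['finger_gap'],o['clock'],o['joint_velocities'].round(3))
c=env.capture('side');s=env.capture('scene')
cv2.imwrite('pics/fin.png',np.hstack([c['image'],s['image']])[:, :, :])
im=np.hstack([c['image'][90:390,150:420],s['image'][90:390,150:420]]);cv2.imwrite('pics/fin.png',cv2.resize(im,None,fx=1.45,fy=1.45))
E
```

```text
[0.49129363 0.20171844 0.11954855] [[0.069, 0.998, 0.002], [0.998, -0.069, 0.001], [0.001, 0.002, -1.0]] 0.061049665790513456 13.3667 [ 0.005 -0.011 -0.008  0.002 -0.002  0.004]
```

View pics/fin.png

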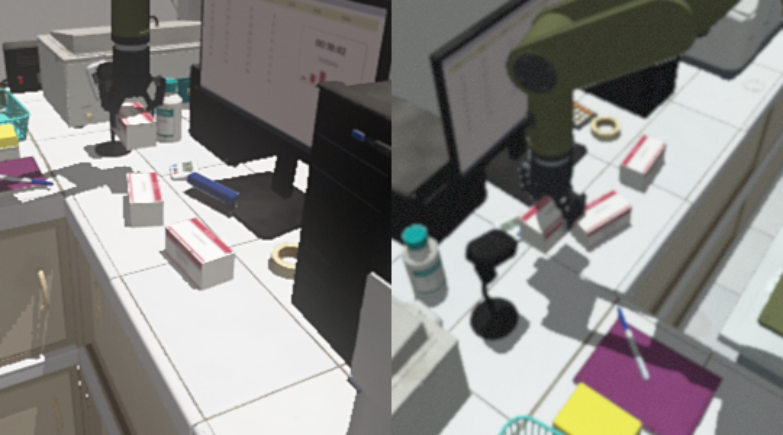

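Carton C is held level in front of the scanner (left half near (137,125), right half near (543,222)). The two empties stand flat and the bystanders are in place. I'll trim by 2–3 mm and hold for over two seconds.

Call:
move_arm(series=[[1, -0.002, -0.002, 0.003, 0, 0, 0], [1, 0, 0, 0, 0, 0, 0], [1, 0, 0, 0, 0, 0, 0], [1, 0, 0, 0, 0, 0, 0], [1, 0, 0, 0, 0, 0, 0], [1, 0, 0, 0, 0, 0, 0], [1, 0, 0, 0, 0, 0, 0], [1, 0, 0, 0, 0, 0, 0]])

```text
clock: 14.13
tool_pos: [0.488, 0.2, 0.1153]
tcp_rot: [[0.069, 0.998, 0.0], [0.998, -0.069, -0.0], [-0.0, 0.0, -1.0]]
contact_force: [-0.2, -0.6, -5.1]
finger_gap: 0.0612
grasp_force: 57.6
```

Call:
move_arm(series=[[1, 0, 0, 0, 0, 0, 0], [1, 0, 0, 0, 0, 0, 0], [1, 0, 0, 0, 0, 0, 0], [1, 0, 0, 0, 0, 0, 0], [1, 0, 0, 0, 0, 0, 0], [1, 0, 0, 0, 0, 0, 0], [1, 0, 0, 0, 0, 0, 0], [1, 0, 0, 0, 0, 0, 0]])

```text
clock: 14.8
tool_pos: [0.4879, 0.1999, 0.1153]
tcp_rot: [[0.069, 0.998, 0.0], [0.998, -0.069, -0.0], [-0.0, 0.0, -1.0]]
contact_force: [0.4, 0.3, -4.4]
finger_gap: 0.0615
grasp_force: 57.6
```

Call:
move_arm(series=[[1, 0, 0, 0, 0, 0, 0], [1, 0, 0, 0, 0, 0, 0], [1, 0, 0, 0, 0, 0, 0], [1, 0, 0, 0, 0, 0, 0], [1, 0, 0, 0, 0, 0, 0], [1, 0, 0, 0, 0, 0, 0], [1, 0, 0, 0, 0, 0, 0], [1, 0, 0, 0, 0, 0, 0]])

```text
clock: 15.47
tool_pos: [0.488, 0.1999, 0.1153]
tcp_rot: [[0.069, 0.998, 0.0], [0.998, -0.069, -0.0], [-0.0, 0.0, -1.0]]
contact_force: [-0.1, 0.7, -4.6]
finger_gap: 0.0616
grasp_force: 57.6
```

Call:
move_arm(series=[[1, 0, 0, 0, 0, 0, 0], [1, 0, 0, 0, 0, 0, 0], [1, 0, 0, 0, 0, 0, 0], [1, 0, 0, 0, 0, 0, 0], [1, 0, 0, 0, 0, 0, 0], [1, 0, 0, 0, 0, 0, 0], [1, 0, 0, 0, 0, 0, 0], [1, 0, 0, 0, 0, 0, 0]])

```text
clock: 16.13
tool_pos: [0.4879, 0.1999, 0.1153]
tcp_rot: [[0.069, 0.998, -0.0], [0.998, -0.069, -0.0], [-0.0, -0.0, -1.0]]
contact_force: [-0.3, -1.0, -5.0]
finger_gap: 0.0615
grasp_force: 57.6
```

Call:
move_arm(series=[[1, 0, 0, 0, 0, 0, 0], [1, 0, 0, 0, 0, 0, 0], [1, 0, 0, 0, 0, 0, 0], [1, 0, 0, 0, 0, 0, 0], [1, 0, 0, 0, 0, 0, 0], [1, 0, 0, 0, 0, 0, 0]])

```text
clock: 16.63
tool_pos: [0.4879, 0.1999, 0.1153]
tcp_rot: [[0.069, 0.998, -0.0], [0.998, -0.069, -0.0], [-0.0, -0.0, -1.0]]
contact_force: [0.2, -0.0, -4.2]
finger_gap: 0.0612
grasp_force: 57.6
```

```bash
python3 -c "
from rig import env
print(env.observe()['tool_pos']);print(env.hand_in())"
```

```text
[0.48792587 0.19994413 0.1152769 ]
the job is handed in; nothing more can be done
None
```

The full carton, the rightmost one (about 0.46 kg), was held level and still at the reading spot for about 3 s and handed in at 16.6 s while still held; both empties stand flat on the bench.

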